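Shut the guarded feed and water levers on the greenhouse bench

TASK

Two valve levers sit inside the wire guard on the greenhouse bench, one under each window in its top. Reach down through the windows with the fingertips, never touching the guard: first press the lever with the crossbar head (plant feed) fully down, then press the lever with the round head (water) fully down, and withdraw. Do not disturb the pots and bottles around it.

Things in the scene. Friction and masses are not known exactly. Their poses are not given: they have to be found in the camera images.
- guard: Fixed steel guard box, 136 mm (x) by 246 mm (y) by 155 mm high; closed wire sides; two square windows in its flat top, 55 mm either side of the middle along y. A white pipe along y, 50 mm up, sticks out to 170 mm from the middle. Origin: centre of its underside; x points away from the robot at yaw 0 (yaw up to 0.4 rad either way), z up. Over 0.5 N counts as touching.
- feed_lever (a joint): Plant feed lever, steel arm with a black crossbar head 52 mm across (guard's y), 14 mm along the arm, 12 mm thick; under either window. Hinge axis level, along the guard's y; the arm points to the guard's -x. Value in rad: 0 = fully up (arm 0.42 rad above level), 0.42 = fully down at its stop (arm level); starts at 0 to 0.1. No spring: about 2.5 N moves it at the head, and it stays where left.
- feed_head (a point): Centre of the head's top face, 60 mm from the hinge axis along the arm. The axis is 102 mm above the bench, 57 mm to the guard's +x of the window centre. Fully up this point is 132 mm above the bench, 5 mm to the guard's +x of the window centre; fully down 108 mm, 3 mm to its -x.
- feed_window (a point): Centre of the window over this lever, level with the guard's top face 155 mm above the bench; its axes are the guard's. The window is 84 mm by 84 mm square, edged by steel strips 26 mm wide and 4 mm thick.
- water_lever (a joint): Water lever, the same arm with a black round disc head 36 mm across, 12 mm thick; under the other window. Hinge axis level, along the guard's y; the arm points to the guard's -x. Value in rad: 0 = fully up (arm 0.42 rad above level), 0.42 = fully down at its stop (arm level); starts at 0 to 0.1. No spring: about 2.5 N moves it at the head, and it stays where left.
- water_head (a point): Centre of the head's top face, 60 mm from the hinge axis along the arm. The axis is 102 mm above the bench, 57 mm to the guard's +x of the window centre. Fully up this point is 132 mm above the bench, 5 mm to the guard's +x of the window centre; fully down 108 mm, 3 mm to its -x.
- water_window (a point): Centre of the window over this lever, level with the guard's top face 155 mm above the bench; its axes are the guard's. The window is 84 mm by 84 mm square, edged by steel strips 26 mm wide and 4 mm thick.
- pot_a: Loose empty black plant pot, 116 mm across the rim, 110 mm high, on the far side of the guard. Origin: centre of its underside.
- pot_b: Another such pot beside it, on the far side of the guard.
- spray_bottle: Loose white spray bottle with a green trigger head, 74 mm across, 204 mm high, some 0.27 m to the guard's right (its -y). Origin: centre of its underside.
- wash_bottle: Loose white wash bottle with a bent spout, 64 mm across, 168 mm high, some 0.27 m to the guard's left (its +y). Origin: centre of its underside.

How it is judged:
By the outcome, as a careful person would: the job done as asked, in the order asked, and still so for the second after the job is handed in, with the robot touching nothing.
It also fails if it takes over 43 s, if anything falls off the work surface, if the arm or the gripper's body presses on something with over 40 N, if the wrist force passes 120 N, or if a joint passes its speed limit or range.

ROBOT

A 6-joint arm with a two-finger parallel gripper is mounted at the origin on the work surface. World frame = base frame: x ahead of the robot, y to its left, z up, the work surface at z = 0. Lengths are in mm, angles in degrees, forces in N, time in s.
With the tool pointing down it reaches from about 300 to 775 mm from the base axis. Payload 14.6 kg.
Tool frame: the origin (TCP) lies at the very end of the fingers, on their centre line; the grasp point (between the pads) lies 19 mm behind it; y points along the fingers, z is the direction in which the jaws open and shut, and the axes are right-handed (so a half turn about y gives the same grasp; the last joint's range is limited). The gripper opens to 94 mm and grips with 3 to 60 N. Pads are 16 mm wide; open, the fingers measure 119 mm over their backs; the gripper's body (75 mm by 177 mm) begins 78 mm behind the grasp point.
Start: joints at [67.288, 17.183, 87.147, -0, 75.671, -3.816], TCP at [178.117, 520.35, 205.446] pointing down, gripper open.
Joint ranges: [-173.82, 173.82], [-45.26, 126.66], [13.44, 144.39], [-59.66, 239.66], [0, 175.72], [-146.38, 146.38]. Speed limits (degrees/s): [127.2, 127.2, 147.25, 180, 180, 180].

INTERFACE

Orientations are given as a 3x3 rotation matrix whose columns are the frame's x, y, z axes.
In Python, from cell import get_obs, camera, calibration, hand_in gives the robot as it stands.
- The arm moves only by the tool jog_arm, never from a script. Its argument "commands" is a list of rows, each a list of 3 entries, a list of its own where there are three numbers: the opening, from 0 (shut) to 1 (fully open), then the shift along the world's x, y, z in m, then the turn, a rotation vector about the world's x, y, z in degrees. In form: [[jaw, [x, y, z], [rx, ry, rz]], ...]. A call has exactly 8 rows; each row is the pose to reach, as a shift and turn from the pose commanded when the call began; what a row does not reach only later rows make up. A row lasts 1/10 s, in which the tool goes at most 50 mm and 8.59 degrees, less where a joint would pass 70% of its speed; a pose out of reach is approached as far as the arm can. A call with a gripper value outside its range is refused whole. The fingers move at their own pace and stop on an object; the grip force is fixed at half the most. Time passes only in rows, so rows that repeat a pose let the fingers close, or fill a call up. It gives the time, the measured TCP pose, the force and the opening at its end, in the units of the state.
- get_obs(): the state, without advancing time (a new reading comes with each control period).
- camera(name): name is "scene" or "top" or "wrist"; returns the picture (420x560x3 uint8, red, green, blue); there is no depth.
- calibration(name): a dict with "fx", "fy", "cx", "cy" (pixels), "rvec" (rotation vector, rad) and "tvec" (3), from world to camera coordinates, as OpenCV has them. Camera axes: x right, y down, z forward; pixel columns grow to the right and rows downward; lengths in mm; the calibration is good to about 2 mm. A picture is of the moment at which its call begins: read the wrist's pose just before it. calibration takes no time and is no camera call; for the wrist camera it gives the pose at the moment of the call.
- hand_in(): hands the job in, once; it reports no verdict.
The state is a dict: "time_s": time; "joints": joint angles; "qvel": joint speeds; "effort": joint torques, N m; "tcp_pos": TCP position; "tcp_rot": TCP orientation; "wrist_force": force on the tool from outside, world axes, zero at the start; "moment": the same for the moment, N m; "opening": finger opening in mm.
Only numpy, scipy, OpenCV 4.12 (cv2) and the standard library are available. Lean on these libraries where they do the work, as an engineer would, in place of code of your own. Each camera call takes 0.05 s, during which the arm holds its last target.

## Working session

There is one attempt and no reset: what is moved stays moved. The work goes in short steps, Python scripts to look and compute and a tool call to move; the robot and the scene stay as the last step left them, time stands still between calls to the robot, and variables do not carry over. Pictures are saved under pics/ and viewed, and the job is handed in when it is done.

Besides the shell and the picture viewer there is one more tool, called after "Emit:" by a JSON object that holds its "api" and its "payload", one argument or row to a line. jog_arm: Moves the arm, as the interface text tells. Its arguments: {"type":"object","properties":{"commands":{"type":"array"}},"required":["commands"]}

```bash
mkdir -p pics; python3 - <<'E'
from cell import *
import cv2
o=get_obs(); print(o)
for n in ["scene","top","wrist"]:
    print(n,calibration(n))
    cv2.imwrite(f"pics/{n}0.png",camera(n)[:,:,::-1])
E
```

```text
{'time_s': 0.0, 'joints': array([ 6.72891574e+01,  1.72145646e+01,  8.71811452e+01, -1.17535389e-03,
        7.56714197e+01, -3.81524506e+00]), 'qvel': array([ 0.01402817, -0.03213311, -0.01463366,  0.10347191, -0.06750357,
        0.02150951]), 'effort': array([-1.30981261e-03, -5.31808913e+01, -3.52732694e+01,  7.07975356e-02,
        2.44443468e-02, -5.80396181e-05]), 'tcp_pos': array([178.0103224 , 520.10619861, 204.89028591]), 'tcp_rot': array([[ 9.46111881e-01, -4.34008619e-04,  3.23839654e-01],
       [-3.23839939e-01, -1.08846035e-03,  9.46111256e-01],
       [-5.81338177e-05, -9.99999313e-01, -1.17035459e-03]]), 'wrist_force': array([ 1.04853241,  0.79307108, -0.07842612]), 'moment': array([0.04411704, 0.00470441, 0.00774565]), 'opening': 94.06753131087405}
scene {'fx': 440.13306285233625, 'fy': 440.13306285233625, 'cx': 276.3701769263715, 'cy': 206.93202653472963, 'rvec': array([ 1.33782086,  2.36361488, -0.77764848]), 'tvec': array([ 290.08736292, -370.26154408, 1624.33985426])}
top {'fx': 491.8697261906708, 'fy': 491.8697261906708, 'cx': 282.45576326461133, 'cy': 214.45911499839357, 'rvec': array([ 2.12493593, -2.18563662,  0.16192449]), 'tvec': array([  54.98414436,  649.66683214, 1101.92411485])}
wrist {'fx': 367.7152821387436, 'fy': 367.7152821387436, 'cx': 276.9140505100252, 'cy': 208.9086139342367, 'rvec': array([-2.39468315, -1.71170657, -0.20286702]), 'tvec': array([-550.04278235,  -24.21570487,  388.95268713])}
```

View pics/scene0.png

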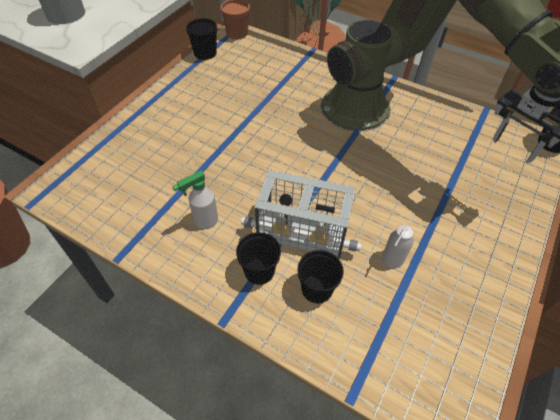

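View pics/top0.png

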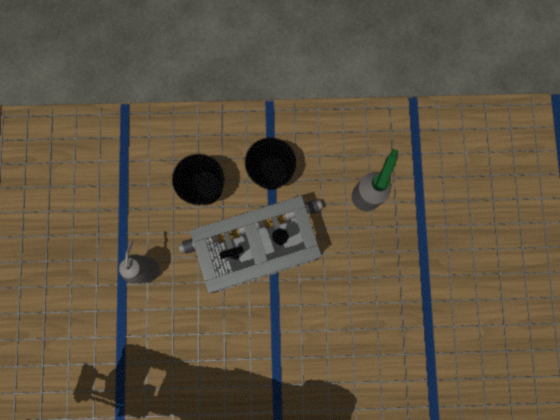

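View pics/wrist0.png

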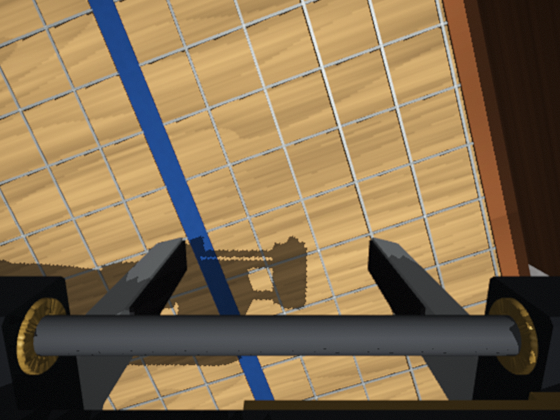

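The scene view shows the guard at about (305,212) with pots in front of it. In the top view the guard spans (192–320, 197–292), with the crossbar near (232,253) on the left (+y) and the round head near (280,237). I'll zoom in to pick out the corners.

```bash
python3 - <<'E'
import cv2
a=cv2.imread("pics/top0.png")[180:310,165:345]
a=cv2.convertScaleAbs(a,alpha=1.6)
cv2.imwrite("pics/top0z.png",cv2.resize(a,None,fx=4.4,fy=4.4,interpolation=cv2.INTER_CUBIC))
a=cv2.imread("pics/scene0.png")[150:310,170:420]
cv2.imwrite("pics/scene0z.png",cv2.resize(a,None,fx=3.2,fy=3.2,interpolation=cv2.INTER_CUBIC))
E
```

```text
(no output)
```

View pics/top0z.png

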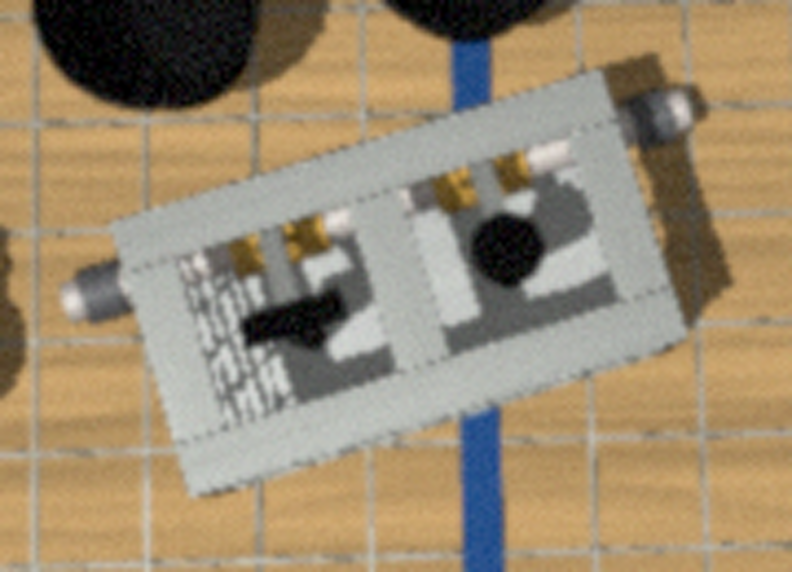

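View pics/scene0z.png

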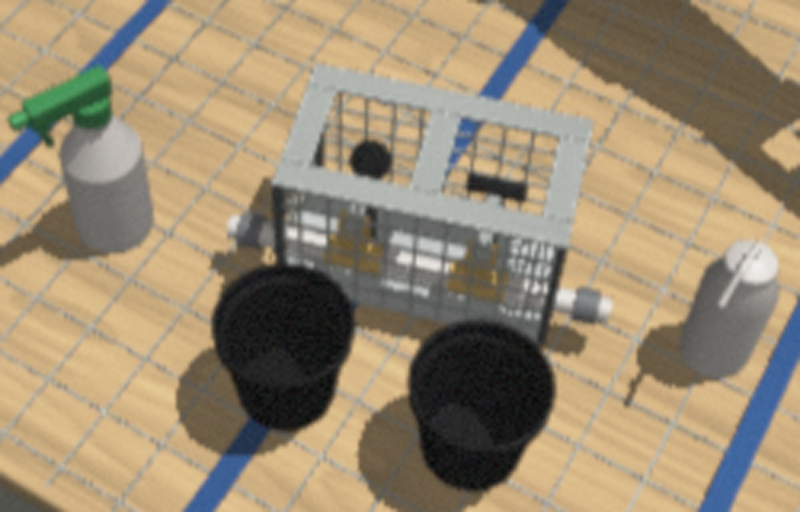

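```bash
cat > h.py <<'E'
import numpy as np, cv2
from cell import *
from scipy.optimize import least_squares
def proj(c,P):
    return cv2.projectPoints(np.array(P,float),c["rvec"],c["tvec"],np.array([[c["fx"],0,c["cx"]],[0,c["fy"],c["cy"]],[0,0,1]]),None)[0][:,0]
E
python3 - <<'E'
from h import *
hx,hy=68,123
L=np.array([[hx,hy],[hx,-hy],[-hx,-hy],[-hx,hy]])
top=np.array([[112,225],[603,70],[687,335],[195,495]])/4.4+[165,180]-.4
sc=np.array([[570,243],[275,180],[318,66],[592,120]])/3.2+[170,150]-.4
ct,cs=calibration("top"),calibration("scene")
def W(p,Q):
    c,s=np.cos(p[2]),np.sin(p[2]); Q=np.atleast_2d(Q)
    return np.c_[Q[:,0]*c-Q[:,1]*s+p[0],Q[:,0]*s+Q[:,1]*c+p[1],np.full(len(Q),155.) if Q.shape[1]==2 else Q[:,2]]
for use in ("t","s","ts"):
    def f(p):
        r=[]
        if "t" in use:r.append((proj(ct,W(p,L))-top).ravel())
        if "s" in use:r.append((proj(cs,W(p,L))-sc).ravel())
        return np.concatenate(r)
    r=least_squares(f,[600,0,.2],x_scale=[1,1,.01]);p=r.x
    print(use,p,np.rad2deg(p[2]),np.round(r.fun,1))
c=cv2.imread("pics/top0.png")
print("win+",W(p,[0,55]),"win-",W(p,[0,-55]))
for n,cal in(("top",ct),("scene",cs)):
    print(n,"feed heads",proj(cal,W(p,[[5,55,132],[-3,55,108]])),"water",proj(cal,W(p,[[5,-55,132],[-3,-55,108]])))
print("head obs top feed",np.array([293,318])/4.4+[165,180],"water",np.array([508,248])/4.4+[165,180])
print(calibration("top")["rvec"])
E
```

```text
t [5.76831748e+02 9.59704435e+01 2.82552446e-01] 16.189062641769535 [-0.3 -0.6 -0.2 -0.6  1.1  0.4 -0.5  0.7]
s [5.73713860e+02 9.66295859e+01 2.85994652e-01] 16.386286531325098 [ 0.2  0.8 -0.7  0.8 -0.6 -1.3  1.1 -0.8]
ts [5.75886537e+02 9.63221030e+01 2.83553157e-01] 16.246399154369723 [-0.5 -0.1 -0.4 -0.2  0.9  0.8 -0.6  1.2 -0.4  1.5 -1.3  1.2 -1.  -0.9
  0.7 -0.2]
win+ [[560.49925953 149.1258121  155.        ]] win- [[591.27381406  43.51839383 155.        ]]
top feed heads [[230.55335521 250.11803459]
 [232.67671743 254.34852831]] water [[279.7547619  234.34171757]
 [280.82591573 238.88355923]]
scene feed heads [[324.82159271 207.610928  ]
 [324.54452916 210.55801651]] water [[285.07202736 199.27396393]
 [285.5756884  202.34537153]]
head obs top feed [231.59090909 252.27272727] water [280.45454545 236.36363636]
[ 2.12493593 -2.18563662  0.16192449]
```

The fit puts the guard at (576, 96) with a yaw of 16.2°. The feed window is at (560.5, 149) and the water window at (591.3, 43.5). Next I close the jaws, rise, turn +35° and travel.

Emit:
{"api": "jog_arm", "payload": {
  "commands": [
    [0,[0,0,0.03],[0,0,5]],
    [0,[0.02,-0.02,0.045],[0,0,11]],
    [0,[0.045,-0.044,0.045],[0,0,17]],
    [0,[0.072,-0.07,0.045],[0,0,23]],
    [0,[0.1,-0.097,0.045],[0,0,29]],
    [0,[0.13,-0.126,0.045],[0,0,35]],
    [0,[0.16,-0.155,0.045],[0,0,35]],
    [0,[0.19,-0.185,0.045],[0,0,35]]
  ]
}}

```text
time_s: 0.95
tcp_pos: [369.0, 334.0, 250.4]
tcp_rot: [[0.961, -0.0, -0.278], [0.278, -0.0, 0.961], [-0.0, -1.0, -0.0]]
wrist_force: [0.6, 0.3, 0.1]
opening: 33.4
```

Emit:
{"api": "jog_arm", "payload": {
  "commands": [
    [0,[0.03,-0.029,0],[0,0,0]],
    [0,[0.06,-0.058,0],[0,0,0]],
    [0,[0.09,-0.087,0],[0,0,0]],
    [0,[0.12,-0.116,0],[0,0,0]],
    [0,[0.15,-0.145,0],[0,0,0]],
    [0,[0.175,-0.17,0],[0,0,0]],
    [0,[0.192,-0.186,0],[0,0,0]],
    [0,[0.192,-0.186,0],[0,0,0]]
  ]
}}

```text
time_s: 1.75
tcp_pos: [561.3, 147.3, 249.6]
tcp_rot: [[0.962, -0.001, -0.275], [0.275, -0.0, 0.962], [-0.001, -1.0, -0.0]]
wrist_force: [-0.0, 0.4, -0.6]
opening: 0.8
```

```bash
python3 - <<'E'
from h import *
o=get_obs()
for k in ("time_s","tcp_pos","tcp_rot","wrist_force","opening","joints"):print(k,o[k])
cv2.imwrite("pics/w1.png",camera("wrist")[:,:,::-1])
cv2.imwrite("pics/t1.png",cv2.resize(camera("top")[130:340,110:390,::-1],None,fx=2.8,fy=2.8))
E
```

```text
time_s 1.75
tcp_pos [561.30437254 147.34811292 249.58437257]
tcp_rot [[ 9.61528133e-01 -1.07961896e-03 -2.74704356e-01]
 [ 2.74703991e-01 -4.75900707e-04  9.61528726e-01]
 [-1.16881664e-03 -9.99999304e-01 -1.61016281e-04]]
wrist_force [-0.02309535  0.42370979 -0.58702294]
opening 0.84246336757203
joints [ 1.10998354e+01  1.94973233e+01  7.82505498e+01 -1.49827116e-02
  8.23180771e+01 -9.48425446e+01]
```

View pics/w1.png

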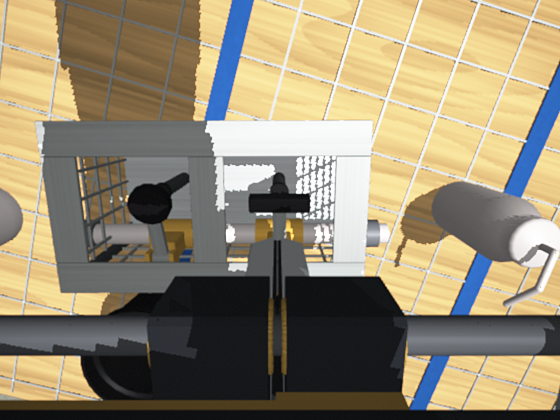

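View pics/t1.png

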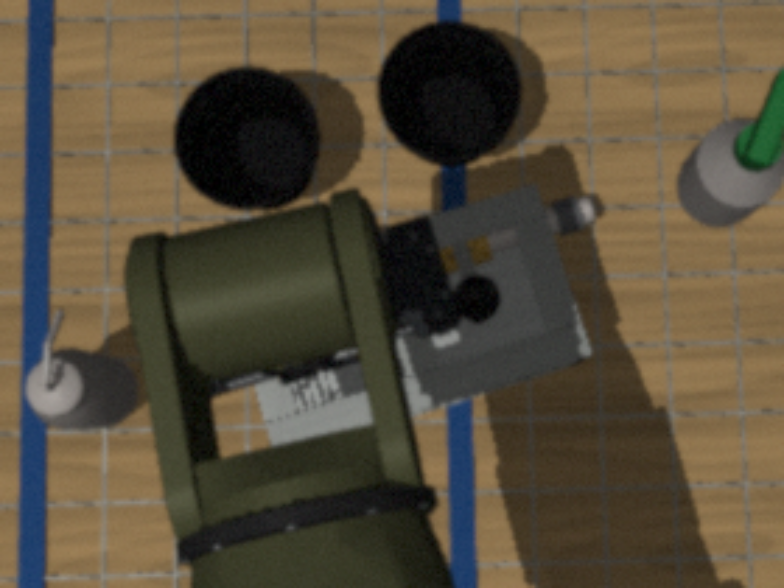

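The wrist view is aligned with the guard: the near top edge runs (38,122)–(373,121), the crossbar is at (279,204) and the round head at (151,204). I'll check the fit against these points.

```bash
python3 - <<'E'
from h import *
c=calibration("wrist")
def W(p,Q):
    C,s=np.cos(p[2]),np.sin(p[2]); Q=np.atleast_2d(Q)
    return np.c_[Q[:,0]*C-Q[:,1]*s+p[0],Q[:,0]*s+Q[:,1]*C+p[1],np.full(len(Q),155.) if Q.shape[1]==2 else Q[:,2]]
Q=[[-68,123],[-68,-123],[-42,97],[-42,13],[-42,-13],[-42,-97],[42,97]]
obs=np.array([[373,121],[38,122],[336,157],[223,157],[190,156],[76,156],[335,262]])
p=[575.9,96.3,.2836]
print(np.round(proj(c,W(p,Q))-obs,1))
r=least_squares(lambda p:(proj(c,W(p,Q))-obs).ravel(),p,x_scale=[1,1,.01],loss="soft_l1");print(r.x,np.round(r.fun,1)); p=r.x
print(W(p,[[0,55],[0,-55],[-2,55],[-2,-55]]))
print(proj(c,W([575.9,96.3,.2836],[[5,55,132],[5,-55,132]])))
E
```

```text
[[-3.7 -1. ]
 [-8.1 -0.9]
 [-3.7 -0.8]
 [-4.  -0.4]
 [-6.   0.7]
 [-5.4  1. ]
 [-6.1  0.5]]
[5.75019659e+02 1.00047419e+02 2.83358250e-01] [ 1.6 -0.6 -2.7 -0.7  1.5 -0.5  1.3 -0.2 -0.8  0.9 -0.2  1.3 -1.3  0.8]
[[559.64267411 152.85412655 155.        ]
 [590.39664442  47.24071211 155.        ]
 [557.72243021 152.29496345 155.        ]
 [588.47640053  46.68154901 155.        ]]
[[275.94490331 210.5912034 ]
 [143.71728478 211.0164155 ]]
```

Emit:
{"api": "jog_arm", "payload": {
  "commands": [
    [0,[-0.002,0.001,-0.01],[0,0,0]],
    [0,[-0.002,0.001,-0.025],[0,0,0]],
    [0,[-0.002,0.001,-0.045],[0,0,0]],
    [0,[-0.002,0.001,-0.065],[0,0,0]],
    [0,[-0.002,0.001,-0.085],[0,0,0]],
    [0,[-0.002,0.001,-0.095],[0,0,0]],
    [0,[-0.002,0.001,-0.1],[0,0,0]],
    [0,[-0.002,0.001,-0.1],[0,0,0]]
  ]
}}

```text
time_s: 2.65
tcp_pos: [557.8, 150.7, 150.3]
tcp_rot: [[0.961, -0.0, -0.278], [0.278, -0.0, 0.961], [-0.0, -1.0, 0.0]]
wrist_force: [0.1, -0.6, 0.2]
opening: 0.7
```

```bash
python3 - <<'E'
from h import *
o=get_obs(); print(o["tcp_pos"],o["wrist_force"])
cv2.imwrite("pics/w2.png",camera("wrist")[:,:,::-1])
cv2.imwrite("pics/s2.png",cv2.resize(camera("scene")[110:310,170:420,::-1],None,fx=3,fy=3,interpolation=cv2.INTER_CUBIC))
E
```

```text
[557.81789256 150.72125228 150.32989549] [ 0.14726919 -0.63838205  0.19885553]
```

View pics/w2.png

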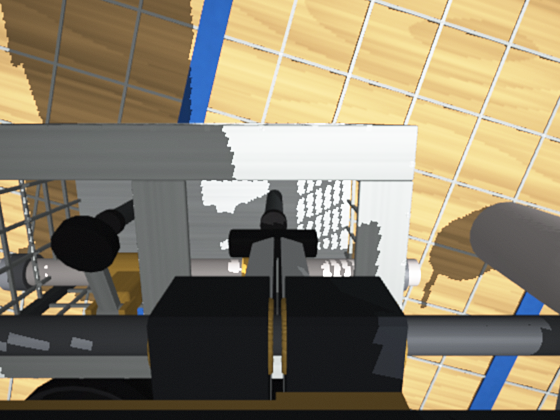

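View pics/s2.png

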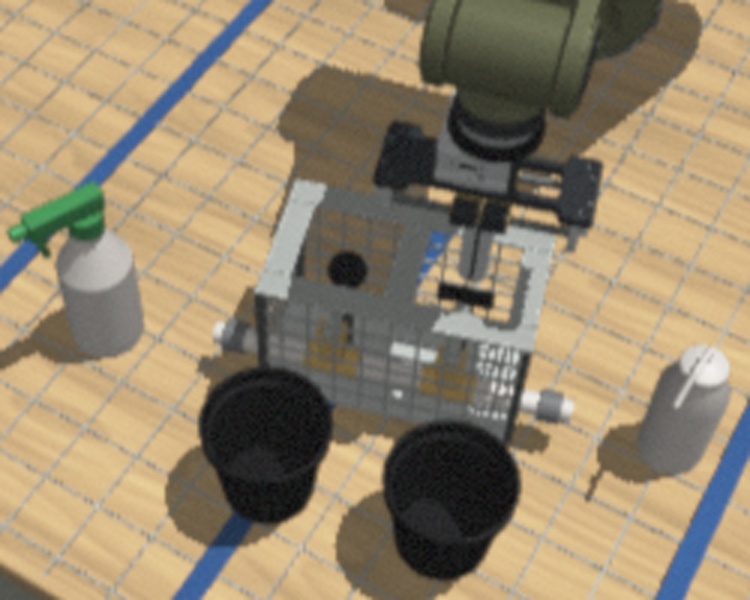

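```bash
python3 - <<'E'
from h import *
c=calibration("wrist");R=cv2.Rodrigues(c["rvec"])[0]
C=-R.T@c["tvec"]
def at(u,v,z):
    d=R.T@np.array([(u-c["cx"])/c["fx"],(v-c["cy"])/c["fy"],1]); return C+d*(z-C[2])/d[2]
y=.2835;ux=np.array([np.cos(y),np.sin(y)]);uy=np.array([-ux[1],ux[0]])
t=get_obs()["tcp_pos"][:2]
for n,u,v,z in(("cross front",273,231,132),("cross rear",235,257,130),("win near",273,181,155),("win L",187,200,155),("win R",360,200,155),("cross L",231,240,131),("cross R",316,240,131),("tip",277,231,150)):
    P=at(u,v,z);d=P[:2]-t;print(n,np.round([d@ux,d@uy],1))
print(c["rvec"],C)
E
```

```text
cross front [-6.7 -2. ]
cross rear [  9.5 -24.1]
win near [-38.9  -1.7]
win L [-29.7 -43.7]
win R [-29.5  40.7]
cross L [ -1.1 -26. ]
cross R [-1.  22.4]
tip [-12.2   0.2]
[-1.7947392  -2.3869897  -0.28590082] [493.47068422 131.75371022 330.33929308]
```

The tip is 3 mm to the −x side of the window centre, directly over the crossbar. Now pressing.

Emit:
{"api": "jog_arm", "payload": {
  "commands": [
    [0,[0,0,-0.009],[0,0,0]],
    [0,[0,0,-0.016],[0,0,0]],
    [0,[0,0,-0.022],[0,0,0]],
    [0,[0,0,-0.028],[0,0,0]],
    [0,[0,0,-0.034],[0,0,0]],
    [0,[0,0,-0.039],[0,0,0]],
    [0,[0,0,-0.041],[0,0,0]],
    [0,[0,0,-0.042],[0,0,0]]
  ]
}}

```text
time_s: 3.55
tcp_pos: [558.1, 150.3, 108.2]
tcp_rot: [[0.961, -0.0, -0.277], [0.277, -0.0, 0.961], [-0.0, -1.0, -0.0]]
wrist_force: [-2.7, -1.1, 4.5]
opening: 0.7
```

Emit:
{"api": "jog_arm", "payload": {
  "commands": [
    [0,[0,0,-0.001],[0,0,0]],
    [0,[0,0,-0.0015],[0,0,0]],
    [0,[0,0,-0.002],[0,0,0]],
    [0,[0,0,-0.002],[0,0,0]],
    [0,[0,0,-0.002],[0,0,0]],
    [0,[0,0,-0.002],[0,0,0]],
    [0,[0,0,-0.002],[0,0,0]],
    [0,[0,0,-0.002],[0,0,0]]
  ]
}}

```text
time_s: 4.35
tcp_pos: [558.2, 150.4, 107.8]
tcp_rot: [[0.961, 0.001, -0.277], [0.277, 0.0, 0.961], [0.001, -1.0, -0.0]]
wrist_force: [-8.4, -2.5, 13.8]
opening: 0.7
```

Emit:
{"api": "jog_arm", "payload": {
  "commands": [
    [0,[0,0,-0.001],[0,0,0]],
    [0,[0,0,-0.001],[0,0,0]],
    [0,[0,0,-0.001],[0,0,0]],
    [0,[0,0,-0.001],[0,0,0]],
    [0,[0,0,-0.001],[0,0,0]],
    [0,[0,0,-0.001],[0,0,0]],
    [0,[0,0,-0.001],[0,0,0]],
    [0,[0,0,-0.001],[0,0,0]]
  ]
}}

```text
time_s: 5.15
tcp_pos: [558.3, 150.4, 107.5]
tcp_rot: [[0.961, 0.001, -0.277], [0.277, 0.0, 0.961], [0.001, -1.0, -0.0]]
wrist_force: [-11.4, -2.1, 22.5]
opening: 0.4
```

Emit:
{"api": "jog_arm", "payload": {
  "commands": [
    [0,[0,0,0.004],[0,0,0]],
    [0,[0,0,0.014],[0,0,0]],
    [0,[0,0,0.03],[0,0,0]],
    [0,[0,0,0.05],[0,0,0]],
    [0,[0,0,0.07],[0,0,0]],
    [0,[0,0,0.085],[0,0,0]],
    [0,[0,0,0.09],[0,0,0]],
    [0,[0,0,0.09],[0,0,0]]
  ]
}}

```text
time_s: 5.95
tcp_pos: [558.4, 150.4, 196.0]
tcp_rot: [[0.961, 0.001, -0.277], [0.277, 0.0, 0.961], [0.001, -1.0, -0.0]]
wrist_force: [-0.2, 0.6, 0.3]
opening: 0.1
```

```bash
python3 - <<'E'
from h import *
o=get_obs(); print(o["time_s"],o["tcp_pos"],o["wrist_force"])
cv2.imwrite("pics/w3.png",camera("wrist")[:,:,::-1])
cv2.imwrite("pics/s3.png",cv2.resize(camera("scene")[110:310,170:420,::-1],None,fx=3,fy=3,interpolation=cv2.INTER_CUBIC))
E
```

```text
5.95 [558.37488292 150.42671767 195.99393685] [-0.22478772  0.60787234  0.32096476]
```

View pics/w3.png

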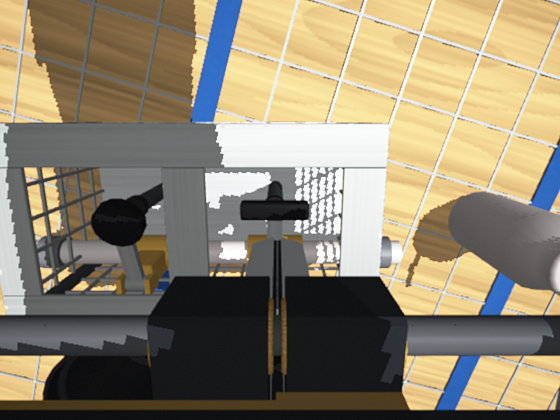

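View pics/s3.png

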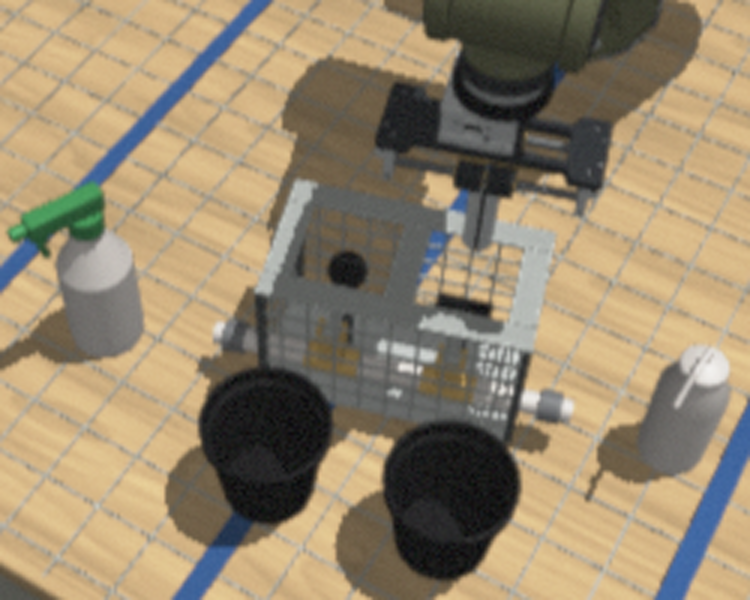

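The crossbar head now sits lower, at wrist (274,211) and scene crop (464,305). The contact stop was at z≈107.8 mm, matching the fully-down height of 108. Next I move over the water window.

Emit:
{"api": "jog_arm", "payload": {
  "commands": [
    [0,[0.006,-0.02,0],[0,0,0]],
    [0,[0.014,-0.047,0],[0,0,0]],
    [0,[0.022,-0.075,0],[0,0,0]],
    [0,[0.028,-0.096,0],[0,0,0]],
    [0,[0.031,-0.106,0],[0,0,0]],
    [0,[0.031,-0.106,0],[0,0,0]],
    [0,[0.031,-0.106,0],[0,0,0]],
    [0,[0.031,-0.106,0],[0,0,0]]
  ]
}}

```text
time_s: 6.85
tcp_pos: [588.9, 45.4, 195.3]
tcp_rot: [[0.96, -0.0, -0.278], [0.278, 0.0, 0.96], [-0.0, -1.0, 0.0]]
wrist_force: [0.0, 0.1, 0.4]
opening: 0.5
```

```bash
python3 - <<'E'
from h import *
o=get_obs(); print(o["time_s"],o["tcp_pos"],o["wrist_force"])
cv2.imwrite("pics/w4.png",camera("wrist")[:,:,::-1])
E
```

```text
6.85 [588.88089177  45.3614802  195.31669469] [0.04233531 0.08881441 0.35701246]
```

View pics/w4.png

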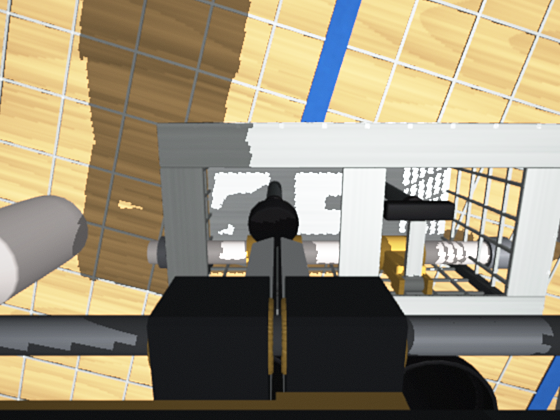

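The round head is at (274,221) directly under the tip, and the window spans columns 204–343 (centre 273). Now pressing the water lever.

Emit:
{"api": "jog_arm", "payload": {
  "commands": [
    [0,[0,0,-0.01],[0,0,0]],
    [0,[0,0,-0.025],[0,0,0]],
    [0,[0,0,-0.04],[0,0,0]],
    [0,[0,0,-0.05],[0,0,0]],
    [0,[0,0,-0.056],[0,0,0]],
    [0,[0,0,-0.062],[0,0,0]],
    [0,[0,0,-0.068],[0,0,0]],
    [0,[0,0,-0.073],[0,0,0]]
  ]
}}

```text
time_s: 7.7
tcp_pos: [589.2, 44.4, 122.4]
tcp_rot: [[0.961, 0.001, -0.277], [0.277, -0.0, 0.961], [0.0, -1.0, -0.0]]
wrist_force: [-0.8, 0.1, 2.6]
opening: 0.6
```

Emit:
{"api": "jog_arm", "payload": {
  "commands": [
    [0,[0,0,-0.005],[0,0,0]],
    [0,[0,0,-0.01],[0,0,0]],
    [0,[0,0,-0.013],[0,0,0]],
    [0,[0,0,-0.015],[0,0,0]],
    [0,[0,0,-0.016],[0,0,0]],
    [0,[0,0,-0.017],[0,0,0]],
    [0,[0,0,-0.017],[0,0,0]],
    [0,[0,0,-0.017],[0,0,0]]
  ]
}}

```text
time_s: 8.5
tcp_pos: [589.1, 44.3, 107.6]
tcp_rot: [[0.961, 0.001, -0.277], [0.277, -0.0, 0.961], [0.001, -1.0, -0.0]]
wrist_force: [-14.2, -1.9, 23.0]
opening: 0.6
```

Emit:
{"api": "jog_arm", "payload": {
  "commands": [
    [0,[0,0,0],[0,0,0]],
    [0,[0,0,0],[0,0,0]],
    [0,[0,0,0],[0,0,0]],
    [0,[0,0,0],[0,0,0]],
    [0,[0,0,0],[0,0,0]],
    [0,[0,0,0],[0,0,0]],
    [0,[0,0,0],[0,0,0]],
    [0,[0,0,0],[0,0,0]]
  ]
}}

```text
time_s: 9.3
tcp_pos: [589.1, 44.3, 107.6]
tcp_rot: [[0.961, 0.001, -0.277], [0.277, -0.0, 0.961], [0.001, -1.0, -0.0]]
wrist_force: [-13.6, -1.6, 23.9]
opening: 0.5
```

The lever is at its stop (107.6 mm at 24 N). Withdrawing straight up, then moving clear of the camera views.

Emit:
{"api": "jog_arm", "payload": {
  "commands": [
    [0,[0,0,0.004],[0,0,0]],
    [0,[0,0,0.014],[0,0,0]],
    [0,[0,0,0.03],[0,0,0]],
    [0,[0,0,0.055],[0,0,0]],
    [0,[0,0,0.085],[0,0,0]],
    [0,[0,0,0.115],[0,0,0]],
    [0,[0,0,0.14],[0,0,0]],
    [0,[0,0,0.15],[0,0,0]]
  ]
}}

```text
time_s: 10.1
tcp_pos: [589.8, 44.4, 258.3]
tcp_rot: [[0.961, 0.004, -0.277], [0.277, 0.0, 0.961], [0.004, -1.0, -0.001]]
wrist_force: [-0.6, -0.3, 0.3]
opening: 0.3
```

Emit:
{"api": "jog_arm", "payload": {
  "commands": [
    [0,[-0.02,0,0.005],[0,0,0]],
    [0,[-0.05,0,0.01],[0,0,0]],
    [0,[-0.08,0,0.01],[0,0,0]],
    [0,[-0.11,0,0.01],[0,0,0]],
    [0,[-0.14,0,0.01],[0,0,0]],
    [0,[-0.165,0,0.01],[0,0,0]],
    [0,[-0.18,0,0.01],[0,0,0]],
    [0,[-0.18,0,0.01],[0,0,0]]
  ]
}}

```text
time_s: 10.9
tcp_pos: [408.1, 44.4, 265.4]
tcp_rot: [[0.961, 0.0, -0.278], [0.278, 0.0, 0.961], [0.0, -1.0, -0.0]]
wrist_force: [1.0, -1.1, -0.8]
opening: -0.0
```

```bash
python3 - <<'E'
from h import *
o=get_obs(); print(o["time_s"],o["tcp_pos"],o["wrist_force"])
cv2.imwrite("pics/w5.png",camera("wrist")[:,:,::-1])
t=camera("top")[:,:,::-1]; s=camera("scene")[:,:,::-1]
cv2.imwrite("pics/t5.png",cv2.resize(cv2.convertScaleAbs(t[130:340,110:410],alpha=1.5),None,fx=2.6,fy=2.6,interpolation=cv2.INTER_CUBIC))
cv2.imwrite("pics/s5.png",cv2.resize(s[110:310,170:420],None,fx=3,fy=3,interpolation=cv2.INTER_CUBIC))
c=calibration("wrist");g=[575.5,98,.2835]
def W(p,Q):
    C,S=np.cos(p[2]),np.sin(p[2]); Q=np.atleast_2d(Q)
    return np.c_[Q[:,0]*C-Q[:,1]*S+p[0],Q[:,0]*S+Q[:,1]*C+p[1],Q[:,2]]
for n in("wrist","top","scene"):
    q=proj(calibration(n),W(g,[[5,55,132],[-3,55,108],[5,-55,132],[-3,-55,108]]))
    if n=="top": q=(q-[110,130])*2.6
    if n=="scene": q=(q-[170,110])*3
    print(n,q.round(0).tolist())
E
```

```text
10.9 [408.13277916  44.43250158 265.36852732] [ 0.96984792 -1.13615305 -0.76134526]
wrist [[338.0, 378.0], [335.0, 356.0], [226.0, 379.0], [229.0, 356.0]]
top [[311.0, 313.0], [317.0, 324.0], [439.0, 272.0], [442.0, 284.0]]
scene [[466.0, 293.0], [465.0, 302.0], [347.0, 268.0], [349.0, 277.0]]
```

View pics/w5.png

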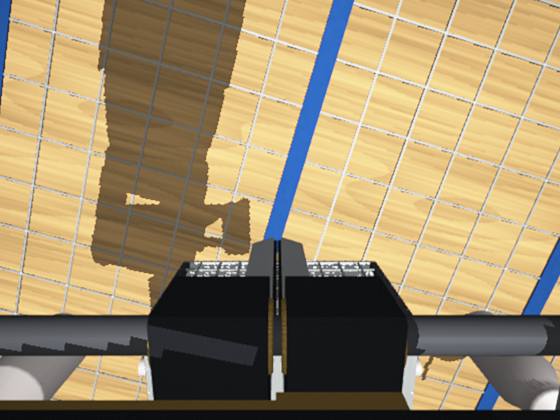

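View pics/t5.png

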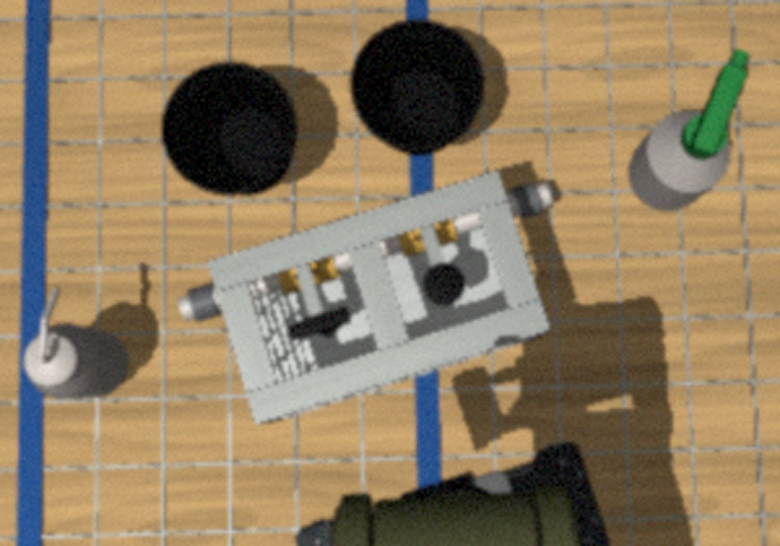

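View pics/s5.png

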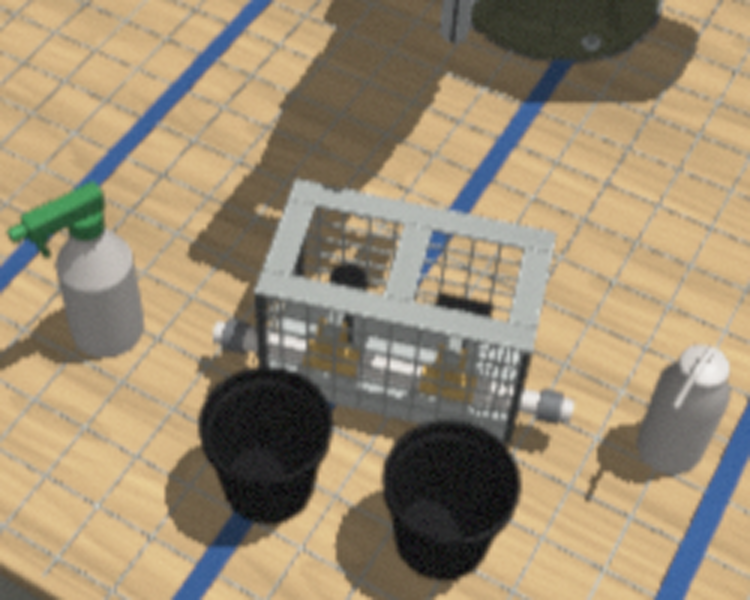

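In the top view the heads are at (319,323) and (443,284), against fully-down predictions of (317,324) and (442,284). The pots and bottles haven't moved and the arm is clear, so I'm handing in.

```bash
python3 -c "
from cell import *
print(hand_in())"
```

```text
the job is handed in; nothing more can be done
None
```

I pressed the plant feed lever (crossbar head) fully down, then the water lever (round head) fully down, then withdrew and handed the job in at about 11 s. For each press I went down through its window with the fingers closed.

- **Levers:** each press ended against a hard stop at z ≈ 107.5 mm with 22–24 N on the wrist. The fully-down height is 108 mm. In the last top picture both heads were within about 2 zoomed pixels (about 1 px in the original image) of where they should be when fully down.
- **Surroundings:** the pots and bottles looked unmoved in the last pictures. The arm was clear of everything, with only about 1–2 N of noise on the wrist.
- **Guard:** I saw no sign of touching it. The fingers were planned to stay about 25 mm from the window edges, but there is no direct reading of contact with the guard.
- **Disagreement:** the wrist camera put the guard about 4 mm further along y than the fixed cameras did. I aimed between the two, which was well inside the window clearance.

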